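Fold the round-window template leaf down over the carving blank

ROBOT

A 6-joint arm with a two-finger parallel gripper is mounted at the origin on the work surface. World frame = base frame: x ahead of the robot, y to its left, z up, the work surface at z = 0. Lengths are in m, angles in rad, forces in N, time in s.
With the tool pointing down it reaches from about 0.325 to 0.775 m from the base axis. Payload 5.5 kg.
Tool frame: the origin (TCP) lies between the finger pads; the fingertips stand 8 mm ahead of it and the grasp point (between the pads) lies 11 mm behind it (tcp_to_tips is the distance from the TCP to the fingertips, in m); z points along the fingers, y is the direction in which the jaws open and shut (so a half turn about z gives the same grasp; the last joint's range is limited). The gripper opens to 88 mm and grips with 3 to 60 N. Pads are 20 mm wide; open, the fingers measure 115 mm over their backs; the gripper's body (75 mm by 178 mm) begins 61 mm behind the grasp point.
Start: joints at [1.245, 0.091, 1.231, -0, 1.82, -0.057], TCP at [0.159, 0.578, 0.231] pointing down, gripper open.
Joint ranges: [-2.87, 2.87], [-0.86, 2.18], [0.17, 2.46], [-1.51, 4.65], [0.06, 2.69], [-2.65, 2.65]. Speed limits (rad/s): [2.57, 2.57, 3.01, 3.14, 3.14, 3.14].

INTERFACE

Orientations are given as a unit quaternion [w, x, y, z].
In Python, from bench import * gives the robot as it stands. Calls block until the motion is done:
- move_to(position, orientation): joint-space move of the TCP to a pose.
- move_l(position, speed=0.15, orientation=None): straight line of the TCP; orientation=None keeps the orientation; speed is the mean speed in m/s.
- movej(angles): joint-space move.
- gripper_open() and close(): open the fingers fully, or close them until they stop; the grip force is fixed at half the most.
- hold(seconds).
- inverse_kinematics(position, orientation): joint angles nearest the present ones, or None.
- state(): the state.
- get_image(name): name is "scene" or "top" or "wrist"; returns a dict with "frame" (420x560x3 uint8, blue, green, red), "depth" (420x560 float32, m along the optical axis (not along the pixel's ray), 0 where there is no reading), "camera_matrix" (3x3 intrinsics, pixels), "view" (4x4, takes a point from world to camera coordinates). Camera axes: x right, y up, looking along -z (the intrinsics and any distortion apply to the point x, -y, -z); pixel columns grow to the right and rows downward; lengths in m; the calibration is good to about 2 mm. A picture is of the moment at which its call begins.
A pose or a line that the arm cannot do raises IKError and nothing moves.
- job_done(): hands the job in, once; it reports no verdict.
The state is a dict: "time": time; "joint_pos": joint angles; "dq": joint speeds; "joint_torque": joint torques, N m; "ee_pos": TCP position; "ee_rot": TCP orientation; "ft_force": force on the tool from outside, world axes, zero at the start; "moment": the same for the moment, N m; "finger_gap": finger opening in m.
Only numpy, scipy, OpenCV 4.12 (cv2) and the standard library are available. Lean on these libraries where they do the work, as an engineer would, in place of code of your own. Each camera call takes 0.05 s, during which the arm holds its last target. There are 200 camera calls.

TASK

Two tracing jigs stand on the carver's bench, each with its template leaf standing open, leaning back on its rest. Take the leaf with the single round window by its steel bar, swing it over past vertical and lower it gently, without letting it drop, until it lies fully down on its stops over the wooden blank, then let go. Leave the leaf with the two rectangular windows standing open.

Things in the scene. Friction and masses are not known exactly. Their poses are not given: they have to be found in the camera images.
- round_bar (a point): Middle of the axis of the 12 mm round steel grip bar of the leaf with ONE round window (64 mm). Plywood leaf: 150 mm along the hinge, 90 deep, 8 thick, 0.25 kg. The bar is parallel to the hinge, 140 mm from it, 45 mm beyond the leaf's edge, on two side arms, 112 mm free between them. Pinch it across from above: it turns between the fingers as the leaf swings. x: along the bar; y: to the hinge.
- round_hinge (a point): Middle of that leaf's hinge axis, 48 mm above the bench, on a fixed plywood jig (180 mm along the hinge, 175 across; rest for the open leaf 95 mm high). x: along the hinge; z: up; the leaf leans open to +y and closes to -y, over the blank. Closed, the bar's axis is at (0, -0.14, 0) m in this frame, past the jig's edge (y = -0.115), 48 mm above the bare bench.
- round_leaf (a joint): Angle of the round-window leaf, rad: 0 = flat on its stops over the blank, 1.57 = upright, 2.1 = leaning on its rest (start). In round_hinge's frame the bar is at (0, -0.14 cos(angle), 0.14 sin(angle)) m. The hinge is free, lightly damped: the leaf falls by its weight to the side it leans to. Let go more than about 6 mm (at the bar) above closed, it slams.
- slot_leaf (a joint): Angle, rad, of the leaf on the other jig: same size and bar, but TWO rectangular windows (30 by 60 mm) side by side. 2.1 = leaning open on its rest, 0 = closed. It must stay open. The jigs stand side by side about 0.45 m apart, either one on the left; both leaves lean open to the robot's left and close towards its right.

How it is judged:
On the way:
1. the round-window leaf is carried past vertical and on its way down, not dropped (value of joint round_leaf between 0.2 and 1.4 rad), for 0.2 s.
At the end, for the whole second after the job is handed in: The round-window leaf lies at rest on its stops (within 0.08 rad, 11 mm at the bar), released; the other leaf still leans open on its rest (angle above 1.9 rad) (value of joint round_leaf below 0.08 rad and velocity of joint round_leaf between -0.1 and 0.1 rad/s and value of joint slot_leaf above 1.9 rad); the robot touches nothing.
It fails at once if the round-window leaf slams: it turns faster than 3 rad/s (0.42 m/s at the bar) within 0.3 rad of its stops (value of joint round_leaf below 0.3 rad and velocity of joint round_leaf below -3 rad/s).
It fails at once if the leaf with two windows is swung off its rest (value of joint slot_leaf below 1.8 rad).
It also fails if it takes over 38 s, if anything falls off the work surface, if the arm or the gripper's body presses on something with over 40 N, if the wrist force passes 120 N, or if a joint passes its speed limit or range.

## Working session

There is one attempt and no reset: what is moved stays moved. The work goes in short steps, each a Python script; the robot and the scene stay as the last script left them, time stands still between calls to the robot, and variables do not carry over. Pictures are saved under pics/ and viewed, about 8 in all and at most 12, crops included, and the job is handed in when it is done.

```bash
mkdir -p pics
cat > h.py <<'E'
from bench import *
import numpy as np, cv2
def cloud(im):
    d=im["depth"].astype(float);K=np.array(im["camera_matrix"]);V=np.array(im["view"])
    v,u=np.mgrid[:d.shape[0],:d.shape[1]]
    P=np.stack([(u-K[0,2])/K[0,0]*d,-(v-K[1,2])/K[1,1]*d,-d,np.ones_like(d)],-1)
    W=(P@np.linalg.inv(V).T)[...,:3]; W[d==0]=np.nan
    return W
E
python3 - <<'E'
from h import *
for n in("top","scene"):
    im=get_image(n);np.savez(f"{n}.npz",W=cloud(im),f=im["frame"],V=im["view"],K=im["camera_matrix"])
    cv2.imwrite(f"pics/{n}1.png",im["frame"]); print(n,np.round(np.linalg.inv(im["view"]),3).tolist(),im.keys())
s=state();print(s["ee_pos"],s["ee_rot"],s["time"])
E
```

```text
top [[-0.01, 0.989, -0.148, 0.406], [-1.0, -0.012, -0.011, -0.035], [-0.013, 0.148, 0.989, 1.081], [0.0, 0.0, 0.0, 1.0]] dict_keys(['frame', 'depth', 'camera_matrix', 'view'])
scene [[0.386, -0.493, 0.78, 1.266], [0.923, 0.198, -0.331, -0.328], [0.009, 0.847, 0.531, 0.588], [0.0, 0.0, 0.0, 1.0]] dict_keys(['frame', 'depth', 'camera_matrix', 'view'])
[0.15926002 0.57822314 0.22964758] [-1.64538486e-04  1.33992536e-01  9.90981981e-01 -8.28166225e-04] 0.1
```

View pics/top1.png

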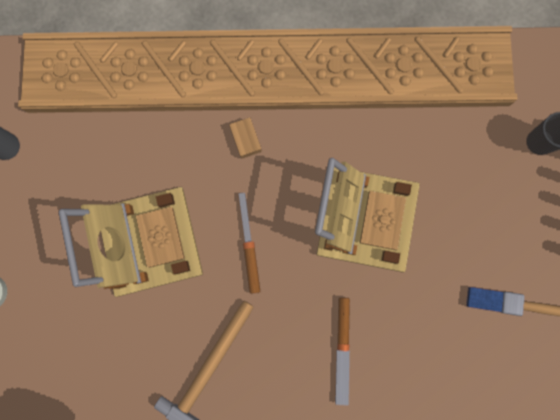

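View pics/scene1.png

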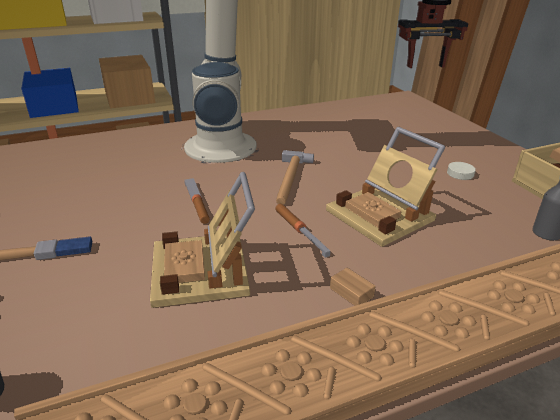

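The round-window leaf is on the left jig: its bar runs from about (63,212) to (75,285) in the top view, with the blank at (158,237). The slot leaf is on the right jig, with its bar from (338,162) to (322,237).

Run:
```python
from h import *
for n,box in (("top",(55,205,85,292)),):
    D=np.load(n+".npz");W=D["W"]
    x0,y0,x1,y1=box;P=W[y0:y1,x0:x1].reshape(-1,3);c=P[np.isfinite(P).all(1)]
    B=c[(c[:,2]>.14)]
    print(len(B),B.min(0),B.max(0))
    for v in range(205,292,8):
        r=W[v,50:100]; m=r[:,2]>.14
        print(v,m.sum(),np.round(np.median(r[m],0),4) if m.any() else '', np.flatnonzero(m)[:20]+50)
# both cams: points z>.155 in region y>0.2, x .2-.6
for n in("top","scene"):
    W=np.load(n+".npz")["W"].reshape(-1,3);W=W[np.isfinite(W).all(1)]
    R=W[(W[:,1]>.15)&(W[:,1]<.5)&(W[:,0]>.2)&(W[:,0]<.6)]
    B=R[(R[:,2]>.162)&(R[:,2]<.2)]
    c=B.mean(0);d=np.linalg.svd(B-c)[2][0];t=(B-c)@d
    print(n,len(B),c,d,t.min(),t.max(),B[:,2].max(), c+d*(t.min()+t.max())/2)
    # base plate
    b=R[(R[:,2]>.008)&(R[:,2]<.03)]
    if len(b)>20: 
        r=cv2.minAreaRect((b[:,:2]*1000).astype(np.float32));print("plate",r,np.median(b[:,2]))
```

```text
742 [0.41744035 0.30546413 0.14068539] [0.55218046 0.35280472 0.1796714 ]
205 0  []
213 23 [0.5408 0.3364 0.159 ] [59 60 61 62 63 64 65 66 67 68 69 70 71 72 73 74 75 76 77 78]
221 8 [0.5251 0.3409 0.1734] [60 61 62 63 64 65 66 67]
229 7 [0.5115 0.3381 0.173 ] [62 63 64 65 66 67 68]
237 8 [0.4977 0.3344 0.1743] [63 64 65 66 67 68 69 70]
245 8 [0.4842 0.331  0.1746] [65 66 67 68 69 70 71 72]
253 8 [0.4708 0.3283 0.1736] [66 67 68 69 70 71 72 73]
261 8 [0.4574 0.3243 0.1728] [68 69 70 71 72 73 74 75]
269 7 [0.444  0.322  0.1731] [70 71 72 73 74 75 76]
277 14 [0.4308 0.3139 0.1702] [71 72 73 74 75 76 77 78 89 90 91 92 93 94]
285 10 [0.4175 0.3135 0.1703] [73 74 75 76 77 78 79 80 81 82]
top 648 [0.48133546 0.33019436 0.17296014] [-0.97091292 -0.23942844  0.00146001] -0.06889924157628873 0.06693022979671692 0.17967140083277677 [0.48229133 0.33043008 0.1729587 ]
plate ((404.6993408203125, 306.1178283691406), (327.0843811035156, 399.9931335449219), 87.6789779663086) 0.01861375810249566
scene 316 [0.48930377 0.32660165 0.17149118] [ 0.97133708  0.23763769 -0.00570968] -0.07265576127291729 0.0628321591795056 0.17772902027273046 [0.48453276 0.32543442 0.17151922]
plate ((397.7131652832031, 206.30517578125), (405.30499267578125, 178.80967712402344), 13.907546043395996) 0.019334448124680437
```

Run:
```python
from h import *
u=np.array([.971,.239]);u/=np.linalg.norm(u);e=np.array([u[1],-u[0]])
b0=np.array([.4835,.332])
for n in("top","scene"):
    W=np.load(n+".npz")["W"].reshape(-1,3);W=W[np.isfinite(W).all(1)]
    q=np.c_[(W[:,:2]-b0)@u,(W[:,:2]-b0)@e,W[:,2]]
    m=(abs(q[:,0])<.12)&(q[:,1]>-.03)&(q[:,1]<.25);q=q[m]
    B=q[(abs(q[:,0])<.048)&(abs(q[:,1])<.02)&(q[:,2]>.155)&(q[:,2]<.19)]
    p=np.polyfit(B[:,0],B[:,1],1)
    print(n,"bar slope,off",p,"e range",np.percentile(B[:,1],[5,50,95]),"z",np.percentile(B[:,2],[5,50,95]))
    A=q[(q[:,2]>.10)&(q[:,2]<.16)]; print(" arms u ext",np.percentile(A[:,0],[.5,1,99,99.5]))
    P=q[(q[:,2]>.01)&(q[:,2]<.024)&(q[:,1]>.08)]
    print(" plate u",np.percentile(P[:,0],[.5,2,98,99.5]),"e",np.percentile(P[:,1],[98,99.5]),"z",np.median(P[:,2]))
    for s in(-1,1):  # side-edge slope
        x=np.arange(.12,.185,.01);y=[(s*P[abs(P[:,1]-k)<.005,0]).max()*s for k in x];print("  side",np.polyfit(x,y,1),np.mean(y))
    x=np.arange(-.07,.075,.01);y=[P[abs(P[:,0]-k)<.005,1].max() for k in x];print("  right edge",np.polyfit(x,y,1))
    L=q[(abs(q[:,0])<.06)&(q[:,2]>.06)&(q[:,2]<.15)&(q[:,1]<.1)]
    if len(L)>50:
        c=L.mean(0);v=np.linalg.svd(L-c,full_matrices=False)[2][2];print(" leafplane n",v,c,len(L))
# ik plan check
from scipy.spatial.transform import Rotation as R
print(state()["joint_pos"])
```

```text
top bar slope,off [0.00043837 0.00064366] e range [-0.00500182  0.00110758  0.00504292] z [0.16957209 0.17391777 0.17690968]
 arms u ext [-0.07673891 -0.07613614  0.0728704   0.07335599]
 plate u [-0.0909949  -0.08985387  0.0868339   0.0883005 ] e [0.18438552 0.18489788] z 0.01840510354155689
  side [ 0.00242841 -0.09151349] -0.091149230072298
  side [-0.01235417  0.09041494] 0.08856180985414461
  right edge [-0.00223196  0.18486992]
 leafplane n [-4.79640289e-04 -8.59524708e-01 -5.11093970e-01] [0.00055225 0.04220663 0.10223476] 1873
scene bar slope,off [-0.00103589  0.00624933] e range [0.00084686 0.00669916 0.00939053] z [0.16654748 0.1728107  0.17634697]
 arms u ext [-0.07724975 -0.07646236  0.07422956  0.07467202]
 plate u [-0.09048625 -0.08740412  0.08815891  0.08883131] e [0.18932034 0.19028634] z 0.018807344883005284
  side [-1.86087489  0.25999285] -0.019138379492654307
  side [0.01076404 0.08719222] 0.08880682204088408
  right edge [0.01185006 0.1897227 ]
 leafplane n [-0.00218477  0.86239066  0.50623866] [0.00325528 0.04823572 0.09879473] 1250
[ 1.24530527e+00  9.17489172e-02  1.23175325e+00  8.76428759e-06
  1.81977917e+00 -5.66952853e-02]
```

Sizes fit: the distance from the bar to the plate edge is 0.185 against an expected 0.1857, the leaf angle is about 2.1 and the plate is 0.18 wide. Next I'll go above the bar, check the plan's IK and look with the wrist camera.

```bash
cat >> h.py <<'E'
from scipy.spatial.transform import Rotation as Rot
u=np.array([.971,.239,0]);u/=np.linalg.norm(u);e=np.array([u[1],-u[0],0]);Z=np.array([0,0,1.])
bar0=np.array([.4835,.332,0])+.001*e-.001*u
hinge=bar0+.14*np.cos(np.pi-2.1)*e+.048*Z
def bar(th): return hinge+.14*(np.cos(th)*e+np.sin(th)*Z)
def pose(p,tilt=0,back=-.004):
    """TCP pose with the bar at p; tilt (rad) leans fingertips toward the leaf (-e); back: bar's distance behind TCP is -back"""
    a=-np.cos(tilt)*Z-np.sin(tilt)*e
    y=-np.cos(tilt)*e+np.sin(tilt)*Z
    M=np.c_[np.cross(y,a),y,a]
    q=Rot.from_matrix(M).as_quat()
    return list(p-back*a),[q[3],q[0],q[1],q[2]]
E
python3 - <<'E'
from h import *
print("bar0",bar(2.1),"hinge",hinge,"closed",bar(0))
for th,t in((2.1,0),(1.5,0),(1,0),(.5,.2),(0,.44)):
    print(th,inverse_kinematics(*pose(bar(th),t)))
move_to(*pose(bar(2.1)+.09*Z))
hold(.3)
im=get_image("wrist");cv2.imwrite("pics/w1.png",im["frame"]);W=cloud(im);np.savez("w1.npz",W=W)
q=np.stack([(W-bar(2.1))@u,(W-bar(2.1))@e,W[...,2]],-1).reshape(-1,3)
B=q[(abs(q[:,0])<.045)&(abs(q[:,1])<.02)&(q[:,2]>.15)&(q[:,2]<.19)]
if len(B):print(len(B),np.polyfit(B[:,0],B[:,1],1),np.percentile(B[:,1],[5,50,95]),np.percentile(B[:,2],[5,50,95]))
print(np.linalg.inv(im["view"])[:3].round(3).tolist(),state()["time"],state()["ft_force"])
E
```

```text
bar0 [0.48276799 0.33078998 0.16884931] hinge [0.49966046 0.26215989 0.048     ] closed [0.53312109 0.12621731 0.048     ]
2.1 [ 5.42589972e-01  4.79669866e-02  1.39194024e+00 -4.44089210e-16
  1.70168543e+00 -1.26954691e+00]
1.5 [ 4.05544299e-01 -1.57915321e-02  1.42319546e+00 -4.44089210e-16
  1.73418872e+00 -1.40659258e+00]
1 [ 2.87784372e-01 -4.35589646e-02  1.48897297e+00 -4.44089210e-16
  1.69617865e+00 -1.52435251e+00]
0.5 [ 0.07995592 -0.02975938  1.57731643  0.19766635  1.62551218 -1.72445226]
0 [-0.08338     0.07421948  1.63968292  0.41554201  1.57626666 -1.92458757]
2017 [-0.00616147 -0.00106308] [-0.00638968 -0.00091611  0.00416532] [0.17059567 0.17377623 0.17531978]
[[-0.24, -0.939, -0.244, 0.416], [0.971, -0.233, -0.061, 0.315], [0.0, -0.252, 0.968, 0.409]] 1.9583 [-0.51608641 -0.16402646  0.62591493]
```

View pics/w1.png

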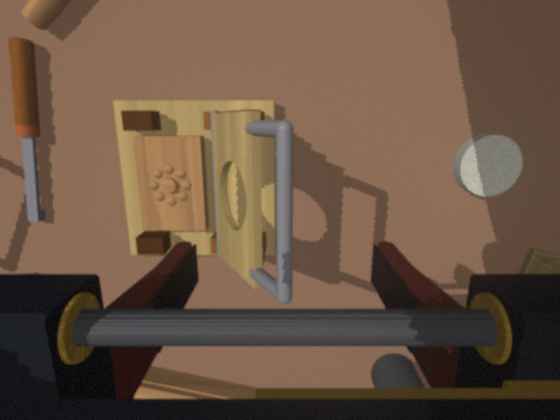

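The wrist view shows the bar running from (283,125) to (285,298), centred between the fingers and about 1 mm further to +y than I estimated. I'll apply that shift, then descend, grip and start the swing.

```bash
sed -i 's/+.001\*e-.001\*u/-.001*u/' h.py
cat >> h.py <<'E'
def tilt(th): return .44*np.clip((1.7-th)/1.4,0,1)
def swing(ths,speed=.08):
    for th in ths:
        p,q=pose(bar(th),tilt(th)); move_l(p,speed,q)
        s=state();print(round(th,2),np.round(s["time"],2),"F e,u,z",np.round([s["ft_force"]@e,s["ft_force"]@u,s["ft_force"][2]],1),round(s["finger_gap"],4))
        if np.linalg.norm(s["ft_force"])>45: print("STOP");return False
    return True
E
python3 - <<'E'
from h import *
p,q=pose(bar(2.1));move_l(p,.12,q);s=state();print(s["ft_force"],s["ee_pos"]-p,s["time"])
close();s=state();print(s["finger_gap"],s["ft_force"])
if .009<s["finger_gap"]<.015: swing(np.linspace(2.0,1.3,5))
im=get_image("scene");cv2.imwrite("pics/s2.png",im["frame"])
E
```

```text
[-1.23583984 -0.56405361  0.77783306] [0.00034889 0.00019069 0.00109264] 2.8583
0.011352203915295499 [ 0.39575557 -2.87231581  0.05618569]
2.0 4.35 F e,u,z [-0.8 -0.1 -1.4] 0.0106
1.82 4.81 F e,u,z [-3.1 -2.   5. ] 0.011
1.65 5.27 F e,u,z [-2.2 -3.1  6.7] 0.0112
1.48 5.72 F e,u,z [-0.4 -3.1  5.7] 0.0114
1.3 6.17 F e,u,z [ 0.3 -1.   2.6] 0.0116
```

View pics/s2.png

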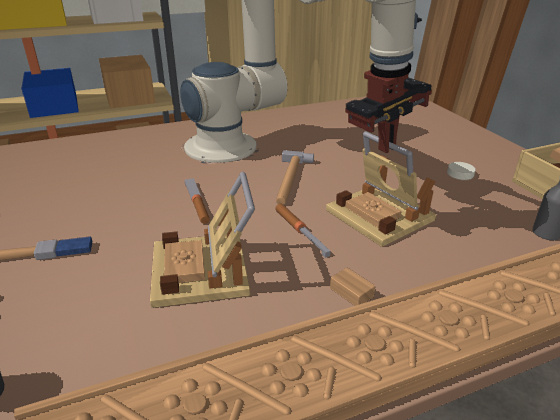

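The leaf with the round window (388,175) is past vertical with its bar (390,143) between the fingers, and forces are low. The slot leaf hasn't moved. Continuing down.

Run:
```python
from h import *
if swing(np.linspace(1.15,.1,8)): swing([.05,.02,0.],.04)
hold(.3);s=state();print(s["ft_force"],s["ee_pos"],s["time"])
im=get_image("scene");W=cloud(im);np.savez("s3.npz",W=W);cv2.imwrite("pics/s3.png",cv2.resize(im["frame"][80:290,280:560],None,fx=2.5,fy=2.5))
q=np.stack([(W-hinge)@u,(W-hinge)@e,W[...,2]],-1).reshape(-1,3)
L=q[(abs(q[:,0])<.07)&(q[:,1]>.01)&(q[:,1]<.09)&(q[:,2]>.035)&(q[:,2]<.08)]
print(len(L),np.linalg.lstsq(np.c_[L[:,:2],np.ones(len(L))],L[:,2],rcond=None)[0])
```

```text
1.15 6.62 F e,u,z [-1.6 -1.3  1. ] 0.0113
1.0 7.03 F e,u,z [-1.9 -0.5 -1.9] 0.0109
0.85 7.44 F e,u,z [-1.4 -2.5 -0.7] 0.0115
0.7 7.85 F e,u,z [-2.4 -1.1 -1.8] 0.0111
0.55 8.26 F e,u,z [-2.3 -0.8 -0.8] 0.0112
0.4 8.67 F e,u,z [-2.2 -0.6 -1.6] 0.0114
0.25 9.07 F e,u,z [-0.6 -1.1  0.3] 0.0112
0.1 9.48 F e,u,z [ 0.3 -1.7 -0.4] 0.0111
0.05 9.81 F e,u,z [-0.8 -2.5  0. ] 0.0114
0.02 10.07 F e,u,z [-2.1 -3.3  0.2] 0.0112
0.0 10.32 F e,u,z [-1.  -1.8  0.4] 0.0111
[-2.01784467  1.03735207  1.18310257] [0.53256058 0.12889371 0.04451141] 10.6167
1034 [0.04164486 0.0033139  0.04929539]
```

View pics/s3.png

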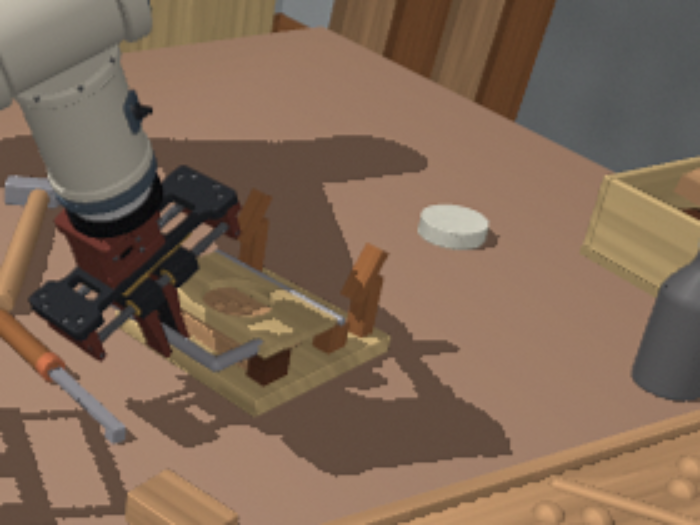

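The leaf now lies nearly flat (slope about 0.003), with the bar still in the fingers at about (190,345) in the crop. No push from the stops has shown up yet, so I'll nudge it down until one does, then release and withdraw.

Run:
```python
from h import *
for k in range(1,6):
    p,q=pose(bar(0)-.001*k*Z,.44);move_l(p,.02,q);hold(.15);s=state();print(k,s["ft_force"].round(1),round(s["ee_pos"][2],4))
    if s["ft_force"][2]>6: break
gripper_open();hold(.3);s=state();print(s["ft_force"].round(1),s["finger_gap"])
p0,q0=pose(bar(0),.44); a=-np.cos(.44)*Z-np.sin(.44)*e
move_l(list(np.array(s["ee_pos"])-.13*a),.08);hold(.3)
s=state();print(s["ft_force"].round(1),s["time"],s["ee_pos"])
im=get_image("scene");W=cloud(im);cv2.imwrite("pics/s4.png",im["frame"])
def fit(W,n):
    q=np.stack([(W-hinge)@u,(W-hinge)@e,W[...,2]],-1).reshape(-1,3)
    L=q[(abs(q[:,0])<.07)&(q[:,1]>.01)&(q[:,1]<.085)&(q[:,2]>.043)&(q[:,2]<.08)]
    B=q[(abs(q[:,0])<.05)&(abs(q[:,1]-.14)<.02)&(q[:,2]>.03)]
    print(n,len(L),np.linalg.lstsq(np.c_[L[:,:2],np.ones(len(L))],L[:,2],rcond=None)[0],len(B),np.percentile(B[:,2],[50,95]) if len(B) else '')
fit(W,"scene");fit(cloud(get_image("top")),"top");fit(cloud(get_image("wrist")),"wrist")
```

```text
1 [-1.2  0.9  0.9] 0.0433
2 [-3.4 -0.7  4.9] 0.0433
3 [-5.3 -1.5  9.7] 0.0432
[-0.   0.8  0.3] 0.08807673976869287
[-0.1  0.1  1.1] 15.4833 [0.54562685 0.07513945 0.15887926]
scene 821 [0.00273394 0.00662251 0.05233587] 312 [0.05454439 0.20197923]
top 2018 [ 0.000116   -0.00011553  0.05225887] 303 [0.0557717  0.29690298]
wrist 6322 [-0.00332082  0.01058288  0.0511871 ] 2910 [0.05410088 0.19911768]
```

View pics/s4.png

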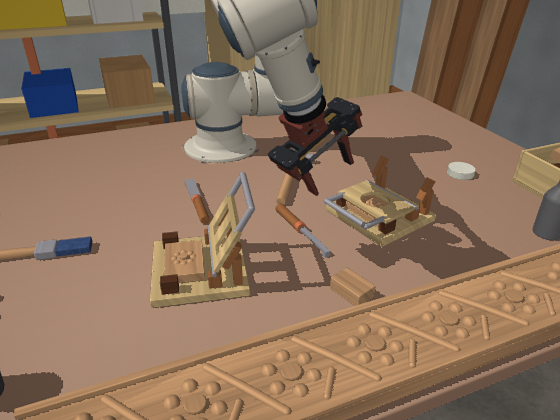

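The round leaf lies flat with its bar (360,212) clear of the gripper. The slot leaf still stands open at (230,225).

```bash
python3 -c "
from bench import *
job_done()"
```

```text
the job is handed in; nothing more can be done
```

I closed the round-window leaf gently onto its stops, released it and handed the job in. The hand-in gives no verdict, so this rests on my own checks.

- **Swing:** I gripped the bar from above and carried the leaf over vertical in short steps, with about 9 N at most on the wrist. The gripper tilted about 25° on the way down so its fingers would clear the leaf when they opened.
- **Seating:** I lowered the leaf in 1 mm steps until the stops pushed back with about 10 N. Then I opened the gripper and backed off 13 cm.
- **Round leaf:** After release, the fitted leaf slope was 0.000 rad from the top camera, 0.007 from the scene camera and 0.011 from the wrist camera, against a limit of 0.08. The top of the bar was at about 54–56 mm, where 54 mm is expected.
- **Other leaf and robot:** The slot leaf still stood open in the last picture, judged by eye. The wrist force was about 1 N, so nothing was being touched. The clock read 15.5 s.
- **Disagreement:** Before the grasp, the scene camera placed the jig about 3–5 mm further to the robot's right than the top camera did. The wrist view agreed with the top camera, so I used that.

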